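Index a gear to the third stop and hold it

ROBOT

A 6-joint arm with a two-finger parallel gripper is mounted at the origin on the work surface. World frame = base frame: x ahead of the robot, y to its left, z up, the work surface at z = 0. Lengths are in m, angles in rad, forces in N, time in s.
With the tool pointing down it reaches from about 0.3 to 0.875 m from the base axis. Payload 6.4 kg.
Tool frame: the origin (TCP) lies midway between the tips of the shut fingers; the grasp point (between the pads) lies arm.grasp_offset behind it (arm.grasp_offset is the distance from the TCP to the grasp point, in m); z points along the fingers, y is the direction in which the jaws open and shut (so a half turn about z gives the same grasp; the last joint's range is limited). The gripper opens to 88 mm and grips with 3 to 60 N. Pads are 18 mm wide; open, the fingers measure 123 mm over their backs; the gripper's body (75 mm by 187 mm) begins 45 mm behind the grasp point.
Start: joints at [-0.206, 0.181, 1.607, -0, 1.354, -0.206], TCP at [0.575, 0, 0.239] pointing down, gripper open.
Joint ranges: [-2.99, 2.99], [-0.89, 2.07], [0.3, 2.58], [-1.14, 4.28], [0, 2.63], [-3.12, 3.12]. Speed limits (rad/s): [2.57, 2.57, 3.01, 3.14, 3.14, 3.14].

INTERFACE

Orientations are given as a 3x3 rotation matrix whose columns are the frame's x, y, z axes.
In Python, from cell import sense, viewer, arm, spotter gives the robot as it stands. The module is installed in compiled form; this text tells all that it offers.
- The arm moves only by the tool move_arm, never from a script. Its argument "series" is a list of rows, each a list of 3 entries, a list of its own where there are three numbers: the turn, a rotation vector about the tool's x, y, z in rad, then the shift along the tool's x, y, z in cm, then the opening, from 0 (shut) to 1 (fully open). In form: [[[rx, ry, rz], [tx, ty, tz], gripper], ...]. A call has 1 to 10 rows; each row is the pose to reach, as a shift and turn from the pose commanded when the call began, along the tool's axes at that moment; what a row does not reach only later rows make up. A row lasts 1/10 s, in which the tool goes at most 50 mm and 8.59 degrees, less where a joint would pass 70% of its speed; a pose out of reach is approached as far as the arm can. A call with a gripper value outside its range is refused whole. The fingers move at their own pace and stop on an object; "force" is the grip in N (left out, the last holds). Time passes only in rows, so rows that repeat a pose let the fingers close. It gives the time, the measured TCP pose, the force and the opening at its end, in the units of the state.
- sense(): the state, without advancing time (a new reading comes with each control period).
- viewer.snapshot(name): name is "scene" or "side" or "wrist"; returns a dict with "frame" (400x640x3 uint8, red, green, blue), "z_map" (400x640 float32, m along the optical axis (not along the pixel's ray), 0 where there is no reading), "vertical_fov" (degrees; the focal length in pixels is half the picture's height over the tangent of half this angle, whatever the lens; pixels are square), "cx", "cy" (the principal point, pixels), "dist_coeffs" ([k1, k2, p1, p2, k3] as OpenCV has them; the pictures are not rectified), "pose" (4x4, takes a point from camera to world coordinates); the wrist camera has in their place "T_tool_cam" (4x4, takes a point from camera to tool coordinates, whose origin is the TCP and whose axes are the flange's). Camera axes: x right, y up, looking along -z (the intrinsics and any distortion apply to the point x, -y, -z); pixel columns grow to the right and rows downward; lengths in m; the calibration is good to about 2 mm. A picture is of the moment at which its call begins: read the wrist's pose just before it.
- arm.job_done(): hands the job in, once; it reports no verdict.
Trained networks look in a picture, given as the dict that the camera call returned (one of the last four; its "shot" number tells which), for a name from the list of things; names that differ only in an ending like _2 or _b are one class to them, and where a whole thing is asked for, a point or a joint stands for the part that bears it (a point fixed in the world has none). Each returns a list of dicts, best first, with "score" (0 to 1); they miss things now and then, are a little off and sometimes report something else, mostly with a low value. They report only what shows in the picture. A call takes as long as a camera call.
- spotter.recognise(picture, thing): "xy" ([column, row] as shares, 0 to 1, of the picture: columns of its width, rows of its height, amid what is visible of it).
- spotter.cut_out(picture, thing): "mask" (400x640 bool, what is visible of it) and "xy" ([column, row] as shares, 0 to 1, of the picture: columns of its width, rows of its height, amid what is visible of it).
- spotter.place_of(picture, thing): "xy" ([column, row] as shares, 0 to 1, of the picture: columns of its width, rows of its height: a listed point, or the origin of a listed thing).
The state is a dict: "clock": time; "joints": joint angles; "dq": joint speeds; "effort": joint torques, N m; "position": TCP position; "ee_rot": TCP orientation; "wrist_force": force on the tool from outside, world axes, zero at the start; "wrist_torque": the same for the moment, N m; "width": finger opening in m.
Only numpy, scipy, OpenCV 4.12 (cv2) and the standard library are available. Lean on these libraries where they do the work, as an engineer would, in place of code of your own. Each camera call takes 0.05 s, during which the arm holds its last target.

TASK

On the gear-indexing fixture, first swing the open keeper strap across the gear until it rests fully home in its catch. Then grip the indexing knob and turn it clockwise (seen from above) from home, feeling the clicks, to the third stop, without going on past it, and hold it there: the knob springs back if let go, so finish while still gripping it. Leave the loose parts around the fixture where they lie.

Things in the scene. Friction and masses are not known exactly. Their poses are not given: they have to be found in the camera images.
- fixture: Indexing fixture bolted to the table: aluminium base plate 150 x 250 x 20 mm, a grey round dial housing with the knob on its right half, a flat steel gear (71 mm diameter, hub top 47 mm above the table) under the keeper on its left half, centred at (0, 45) mm. Origin: centre of the plate's underside; x away from the robot at yaw 0, y to the left, z up.
- dial (a point): Centre of the dial housing's top face, on the knob's axis, 50 mm above the table; axes as the fixture's. Housing 84 mm in diameter. Six radial dark marks round its -x to +y side, clockwise from above: the longest, towards -x, is home; the five shorter ones, 20 degrees apart, are the first to fifth stops.
- knob_grip (a point): On the knob's upright axis, 80 mm above the table, where to grip. Black knob: disc 50 mm in diameter (50 to 56 mm above the table), on it an upright bar 44 mm long, 14 mm thick, up to 93 mm above the table. The point turns with the knob: x along the bar, y across it (grip this way). A white line on the bar's -x half points to the dial mark in use; at home to the fixture's -x.
- index_knob (a joint): Knob angle in rad, clockwise from above. 0 = home, where it starts. Click stops at 0.349, 0.698, 1.047 (third), 1.396, 1.745 (end). A return spring (0.085 N m + 0.02 per rad) beats the clicks: released anywhere, it runs home. Clicks add a ripple of +-0.04 to 0.06 N m: resistance peaks a quarter past each stop, is least a quarter before the next; at the stop it is midway and rising.
- keeper_pin (a point): Centre of the keeper's upright steel handle pin: 12 mm in diameter, 61 to 106 mm above the table, this point at 86 mm; 85 mm from the pivot axis. It stands on the keeper, a flat steel strap 16 mm wide, 6 mm thick (55 to 61 mm above the table) that swings level over the gear; the strap ends 28 mm beyond the pin.
- keeper_hinge (a point): Point on the keeper's upright pivot axis, 86 mm above the table (the pivot itself tops out at 64 mm). Axes as the fixture's, it does not turn with the strap. It lies behind the gear, at (50, 45) mm in the fixture's frame.
- catch (a point): Top of the keeper's dark steel catch, 76 mm above the table, at (-58, 38) mm in the fixture's frame, in front of the gear: a slot 18 mm deep in x with ledge, end stop and lip, open towards the fixture's +y. The strap's tip enters it from there, under the lip; the pin ends 23 mm nearer the gear, its axis 14 mm clear of the catch.
- keeper (a joint): Keeper angle in rad: 0 = closed, strap pointing from its pivot to the fixture's -x, tip home in the catch. Grows as it swings open, clockwise from above, to the fixture's +y: 1.57 = along +y, end stop 1.75. Starts open, 0.9 to 1.6. Stiff pivot (0.12 N m, about 1.4 N at the pin): it stays where left.
- spare_gear_mid (a point): Centre of a loose spare steel gear lying flat, 57 mm in diameter, 11 mm thick with an 8 mm hub. Not to be moved.
- bearing_mid (a point): Centre of a loose steel bearing ring lying flat, 28 mm in diameter, 9 mm thick. Not to be moved.
- screwdriver_grip (a point): Handle of a screwdriver lying on the table beyond the fixture. Not to be moved.
- jar_mid (a point): Centre of a small clear jar, 44 mm in diameter, 50 mm tall, to the right of the fixture. Not to be moved.

How it is judged:
On the way, in this order (a step that is already met when the one before it is completed fails the run):
1. the keeper is home in its catch, the knob not yet turned (value of joint keeper below 0.07 rad and value of joint index_knob below 0.2 rad), for 0.2 s.
2. the gripped knob passes the second stop (value of joint index_knob above 0.6 rad and contact force between the fingers and index_knob above 1 N), for 0.05 s.
At the end, for the whole second after the job is handed in: The fingers hold the knob (more than 1 N) at rest at the third stop (1.047 rad, within 0.13 rad) and the keeper is in its catch (below 0.08 rad) (value of joint index_knob between 0.917 and 1.177 rad and velocity of joint index_knob between -0.1 and 0.1 rad/s and contact force between the fingers and index_knob above 1 N and value of joint keeper below 0.08 rad); the arm keeps its last pose, push and grip.
It fails at once if the knob is turned on past the third stop towards the fourth (over 1.27 rad) (value of joint index_knob above 1.27 rad).
It fails at once if the knob is turned while the keeper is open (value of joint index_knob above 0.3 rad and value of joint keeper above 0.12 rad).
It fails at once if a loose part beside the fixture (spare gear, bearing, screwdriver, jar) is moved by more than 30 mm (distance of any of spare_gear_mid, bearing_mid, screwdriver_grip, jar_mid from where it was at the start of the episode above 0.03 m).
It also fails if it takes over 54 s, if anything falls off the work surface, if the arm or the gripper's body presses on something with over 40 N, if the wrist force passes 120 N, or if a joint passes its speed limit or range.

## Working session

There is one attempt and no reset: what is moved stays moved. The work goes in short steps, Python scripts to look and compute and a tool call to move; the robot and the scene stay as the last step left them, time stands still between calls to the robot, and variables do not carry over. Pictures are saved under pics/ and viewed, and the job is handed in when it is done.

Besides the shell and the picture viewer there is one more tool, called after ">>>" as a command line: name --argument value ..., lists and objects as JSON in quotes. move_arm: Moves the arm, as the interface text tells. Its arguments: {"type":"object","properties":{"series":{"type":"array","items":{"type":"array"}},"force":{"type":"number"}},"required":["series"]}

```bash
mkdir -p pics; cat > h.py <<'E'
import numpy as np, cv2
from cell import sense, viewer, arm, spotter
def K(s):
    f=200/np.tan(np.radians(s["vertical_fov"])/2)
    return np.array([[f,0,s["cx"]],[0,f,s["cy"]],[0,0,1.]])
def pose(s,st=None):
    if "pose" in s: return np.array(s["pose"])
    T=np.eye(4);T[:3,:3]=np.array(st["ee_rot"]);T[:3,3]=st["position"]
    return T@np.array(s["T_tool_cam"])
def ray(s,uv,st=None):
    n=cv2.undistortPoints(np.array([[uv]],float),K(s),np.array(s["dist_coeffs"],float))[0,0]
    P=pose(s,st); d=P[:3,:3]@np.array([n[0],-n[1],-1.]); return P[:3,3],d
def at_z(s,uv,z,st=None):
    o,d=ray(s,uv,st); return o+d*(z-o[2])/d[2]
def at_depth(s,uv,st=None):
    o,d=ray(s,uv,st); z=s["z_map"][int(uv[1]),int(uv[0])]; return o+d*z
def proj(s,p,st=None):
    P=np.linalg.inv(pose(s,st)); c=P[:3,:3]@np.array(p)+P[:3,3]
    q=np.array([c[0],-c[1],-c[2]])
    return cv2.projectPoints(q.reshape(1,1,3),np.zeros(3),np.zeros(3),K(s),np.array(s["dist_coeffs"],float))[0][0,0]
def save(s,n,pts=[]):
    im=s["frame"][:,:,::-1].copy()
    for p in pts: cv2.circle(im,(int(p[0]),int(p[1])),3,(0,0,255),1)
    cv2.imwrite("pics/"+n,im)
E
python3 - <<'E'
from h import *
st=sense(); print(st, getattr(arm,'grasp_offset',None))
Z={"dial":.05,"knob_grip":.08,"keeper_pin":.086,"keeper_hinge":.086,"catch":.076,"fixture":0,"spare_gear_mid":.005,"bearing_mid":.005,"jar_mid":.025,"screwdriver_grip":.012}
for n in ["scene","side","wrist"]:
    s=viewer.snapshot(n); save(s,n+"0.png"); print(n,pose(s,st)[:3,3].round(3))
    for t,z in Z.items():
        for r in spotter.place_of(s,t)[:2]:
            uv=np.array(r["xy"])*[640,400]; print(n,t,round(r["score"],2),uv.round(0),at_z(s,uv,z,st).round(4))
E
```

```text
{'clock': 0.0, 'joints': array([-2.06342338e-01,  1.81507882e-01,  1.60798350e+00,  1.64107858e-05,
        1.35375167e+00, -2.06298588e-01]), 'dq': array([-6.54812788e-04,  9.55381415e-06, -1.23063298e-04, -1.13968893e-03,
        9.18836237e-04, -6.33406281e-04]), 'effort': array([-5.85923790e-04, -4.33866942e+01, -3.41848969e+01,  7.00952648e-02,
        3.87157314e-02, -1.54040990e-04]), 'position': array([5.74490537e-01, 1.04902722e-04, 2.37840602e-01]), 'ee_rot': array([[ 4.75814654e-05,  9.99998699e-01, -1.61210022e-03],
       [ 9.99999936e-01, -4.70111295e-05,  3.53820443e-04],
       [ 3.53744196e-04, -1.61211695e-03, -9.99998638e-01]]), 'wrist_force': array([ 0.7503288 , -0.5831694 ,  0.44744316]), 'wrist_torque': array([ 0.03915644, -0.03290354, -0.01501618]), 'width': 0.08808292801831615} 0.0187
scene [ 0.912 -0.174  0.606]
scene dial 0.77 [292. 200.] [ 0.5066 -0.0583  0.05  ]
scene knob_grip 0.6 [291. 189.] [ 0.5037 -0.0559  0.08  ]
scene keeper_pin 0.59 [399. 192.] [0.5899 0.1175 0.086 ]
scene keeper_hinge 0.75 [356. 210.] [0.597  0.0276 0.086 ]
scene catch 0.92 [348. 
[... 1069 characters left out ...]
0.] [ 0.4798 -0.1865  0.025 ]
side screwdriver_grip 0.69 [317. 190.] [ 0.6427 -0.1599  0.012 ]
wrist [0.576 0.075 0.386]
wrist dial 0.59 [255. 228.] [ 0.5037 -0.0614  0.05  ]
wrist knob_grip 0.56 [249. 237.] [ 0.5024 -0.0589  0.08  ]
wrist keeper_pin 0.86 [332.  58.] [0.5908 0.1193 0.086 ]
wrist keeper_hinge 0.71 [327. 153.] [0.5873 0.0337 0.086 ]
wrist catch 0.84 [229. 117.] [0.4905 0.0676 0.076 ]
wrist fixture 0.93 [281. 162.] [0.5317 0.0095 0.    ]
wrist spare_gear_mid 0.73 [153. 218.] [ 0.3577 -0.0644  0.005 ]
wrist bearing_mid 0.97 [217.  78.] [0.4596 0.1094 0.005 ]
wrist jar_mid 0.92 [247. 301.] [ 0.4811 -0.1799  0.025 ]
wrist screwdriver_grip 0.92 [361. 274.] [ 0.6395 -0.1446  0.012 ]
```

```bash
python3 - <<'E'
import cv2
cv2.imwrite("pics/a.png",cv2.resize(cv2.imread("pics/scene0.png")[100:330,180:480],None,fx=2.5,fy=2.5,interpolation=2))
cv2.imwrite("pics/b.png",cv2.resize(cv2.imread("pics/wrist0.png")[:330,120:450],None,fx=1.8,fy=1.8,interpolation=2))
E
```

```text
(no output)
```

View pics/a.png

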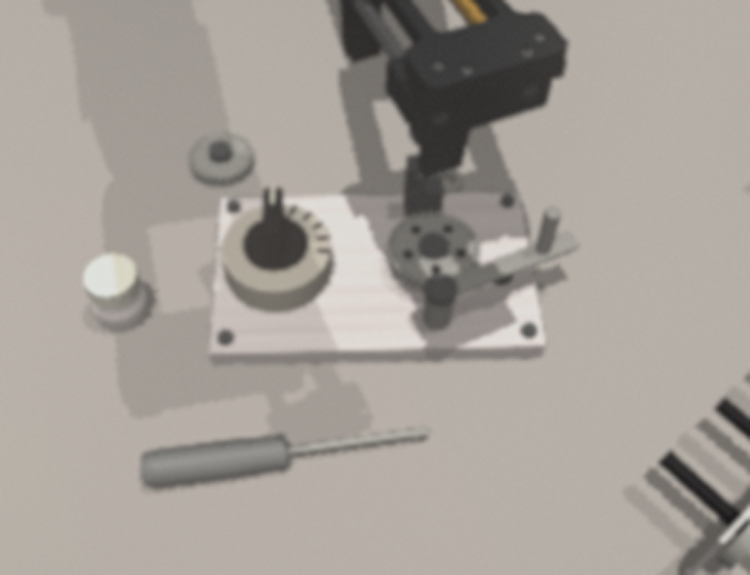

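View pics/b.png

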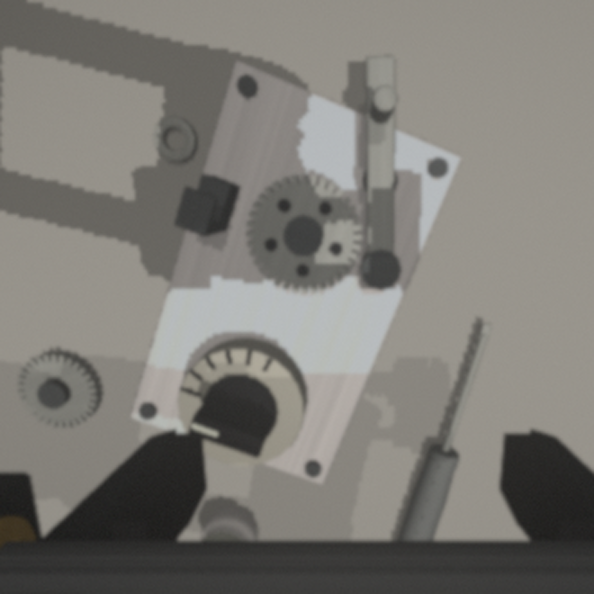

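View pics/side0.png

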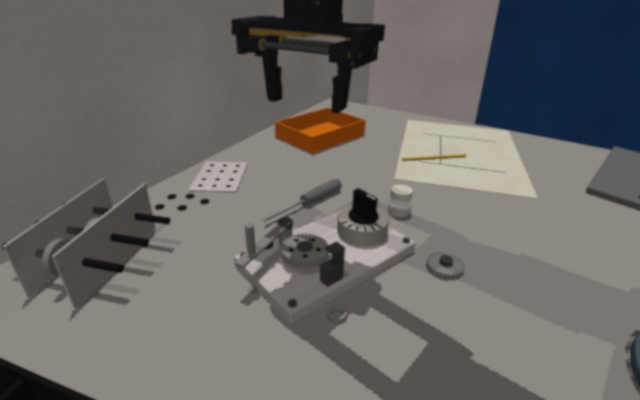

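The views show the fixture yawed about −23°. The strap is open near +x/+y, with the pin at wrist pixel (332,58). The knob is at home (249,237) and the catch is at (229,117). Next I'll refine the fixture pose.

```bash
cat > fit.py <<'E'
from h import *
from scipy.optimize import least_squares
st=sense()
def cloud(s):
    z=s["z_map"]; v,u=np.nonzero(z>0)
    n=cv2.undistortPoints(np.stack([u,v],1).astype(float)[:,None],K(s),np.array(s["dist_coeffs"],float))[:,0]
    d=z[v,u][:,None]; P=pose(s,st)
    return (P[:3,:3]@(np.c_[n[:,0],-n[:,1],-np.ones(len(n))]*d).T).T+P[:3,3],u,v
for n in ["scene","side","wrist"]:
    s=viewer.snapshot(n)
    X,u,v=cloud(s)
    box=(abs(X[:,0]-.53)<.2)&(abs(X[:,1])<.22)
    T=X[box]
    print(n,"table z",np.median(T[abs(T[:,2])<.012,2]).round(4))
    for nm,c,r,lo,hi in [("pin",(.592,.118),.03,.075,.12),("knob",(.504,-.06),.035,.07,.105),("dialtop",(.504,-.06),.055,.045,.056),("catch",(.488,.066),.025,.066,.09),("hinge",(.593,.03),.02,.058,.07)]:
        m=(np.hypot(X[:,0]-c[0],X[:,1]-c[1])<r)&(X[:,2]>lo)&(X[:,2]<hi)
        if m.sum()<3: print(nm,m.sum());continue
        Y=X[m]; mm=(Y.min(0)+Y.max(0))/2; print(nm,m.sum(),"mean",Y.mean(0).round(4),"mid",mm.round(4),"max z",Y[:,2].max().round(3), "pca",end=" ")
        w,V=np.linalg.eigh(np.cov(Y[:,:2].T)); print(np.degrees(np.arctan2(V[1,1],V[0,1])).round(1),np.sqrt(w).round(4))
    m=box&(abs(X[:,2]-.02)<.005)
    (c,sz,a)=cv2.minAreaRect(X[m][:,:2].astype(np.float32)*1000); print("plate",c,sz,a)
    if n=="wrist":
        C=np.array([(237,60),(460,157),(322,485),(132,417)])/1.8+[120,0]
        W=np.array([at_z(s,c,.02,st)[:2] for c in C]); F=np.array([(-75,125),(75,125),(75,-125),(-75,-125)])/1000
        def res(p):
            c_,s_=np.cos(p[2]),np.sin(p[2]); return ((F@np.array([[c_,s_],[-s_,c_]])+p[:2])-W).ravel()
        r=least_squares(res,[.53,0,-.38]); print(r.x,np.degrees(r.x[2]),r.fun.round(4)); 
        p=r.x;c_,s_=np.cos(p[2]),np.sin(p[2]);f=lambda x,y:(np.array([x,y])@np.array([[c_,s_],[-s_,c_]])+p[:2]).round(4)
        print("hinge",f(.05,.045),"catch",f(-.058,.038),"gear",f(0,.045),"dial-60?",f(0,-.06))
E
python3 fit.py
```

```text
scene table z 0.0004
pin 99 mean [0.5915 0.1163 0.0947] mid [0.5901 0.1174 0.0919] max z 0.109 pca 48.7 [0.0026 0.0033]
knob 216 mean [ 0.5067 -0.0622  0.0896] mid [ 0.501  -0.0608  0.0832] max z 0.096 pca 157.9 [0.0042 0.014 ]
dialtop 889 mean [ 0.5079 -0.0625  0.0509] mid [ 0.5005 -0.0607  0.0505] max z 0.056 pca 71.4 [0.022 0.024]
catch 52 mean [0.4877 0.0585 0.0742] mid [0.4862 0.06   0.0724] max z 0.078 pca 164.8 [0.0028 0.0056]
hinge 159 mean [0.5921 0.0338 0.0635] mid [0.5911 0.035  0.0624] max z 0.067 pca 93.6 [0.0063 0.0076]
plate (552.1110229492188, -48.14945983886719) (340.5602722167969, 313.96600341796875) 52.896060943603516
side table z 0.0015
pin 206 mean [0.5867 0.1212 0.0938] mid [0.5885 0.1198 0.0917] max z 0.108 pca -143.6 [0.0023 0.0033]
knob 426 mean [ 0.498  -0.0545  0.0851] mid [ 0.5005 -0.058   0.0829] max z 0.096 pca 160.9 [0.0037 0.0135]
dialtop 794 mean [ 0.4943 -0.0445  0.0509] mid [ 0.4996 -0.0571  0.0506] max z 0.056 pca -158.6 [0.019  0.0241]
catch 201 mean [0.4854 0.0681 0.0757] mid [0.4869 0.0671 0.0723] max z 0.079 pca -135.1 [0.0053 0.0071]
hinge 161
[... 354 characters left out ...]
 mid [ 0.503  -0.0589  0.0841] max z 0.098 pca 157.1 [0.0045 0.0124]
dialtop 2113 mean [ 0.5064 -0.0517  0.0519] mid [ 0.5024 -0.0586  0.0505] max z 0.056 pca 133.3 [0.0231 0.025 ]
catch 449 mean [0.4906 0.0672 0.0775] mid [0.4904 0.0673 0.0732] max z 0.08 pca 77.6 [0.0054 0.0065]
hinge 458 mean [0.5925 0.0364 0.0655] mid [0.5927 0.0364 0.0631] max z 0.068 pca 92.1 [0.0058 0.007 ]
plate (550.827392578125, -39.8817138671875) (332.5863952636719, 314.2656555175781) 50.520633697509766
[ 0.53062676  0.00967484 -0.37345569] -21.39743494880191 [-0.0007  0.0005  0.0015  0.0001  0.0009  0.0001 -0.0017 -0.0006]
hinge [0.5936 0.0333] catch [0.4905 0.0662] gear [0.547  0.0516] dial-60? [ 0.5087 -0.0462]
```

>>> move_arm --series '[[[0, 0, 0], [4, 0.6, 0], 1], [[0, 0, 0], [8, 1.2, 0], 1], [[0, 0, 0], [11.8, 1.65, 2], 1], [[0, 0, 0], [11.8, 1.65, 5], 1], [[0, 0, 0], [11.8, 1.65, 8], 1], [[0, 0, 0], [11.8, 1.65, 10], 1], [[0, 0, 0], [11.8, 1.65, 10], 1]]' --force 20

```text
clock: 2.5
position: [0.589, 0.1181, 0.1352]
ee_rot: [[-0.0, 1.0, -0.007], [1.0, 0.0, -0.0], [-0.0, -0.007, -1.0]]
wrist_force: [-0.6, 0.8, -0.4]
width: 0.0879
```

```bash
python3 - <<'E'
from h import *
st=sense(); print(st["position"],st["clock"])
s=viewer.snapshot("wrist"); save(s,"w1.png")
for t,z in {"keeper_pin":.086,"keeper_hinge":.086,"catch":.076}.items():
    for r in spotter.place_of(s,t)[:2]:
        uv=np.array(r["xy"])*[640,400]; print(t,round(r["score"],2),uv.round(0),at_z(s,uv,z,st).round(4))
E
```

```text
[0.58900409 0.11812539 0.13516147] 2.5
keeper_pin 0.9 [319. 221.] [0.5926 0.1184 0.086 ]
keeper_hinge 0.88 [320. 326.] [0.5936 0.0316 0.086 ]
```

View pics/w1.png

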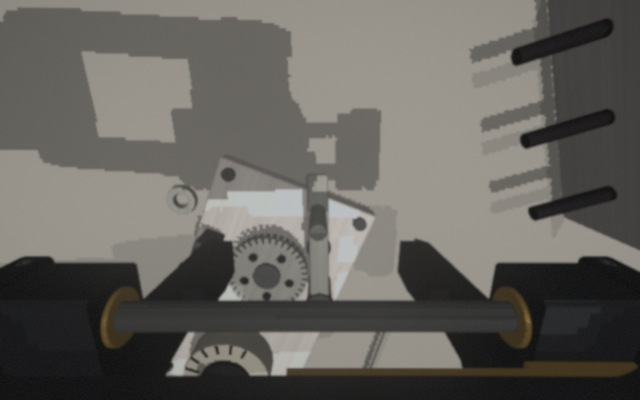

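The pin at (319,221) lies midway between the open fingers. I'll descend and close them loosely around it.

>>> move_arm --series '[[[0, 0, 0], [0, 0.2, 2], 1], [[0, 0, 0], [0, 0.2, 4], 1], [[0, 0, 0], [0, 0.2, 5.2], 1], [[0, 0, 0], [0, 0.2, 5.2], 0.5], [[0, 0, 0], [0, 0.2, 5.2], 0.2], [[0, 0, 0], [0, 0.2, 5.2], 0.2], [[0, 0, 0], [0, 0.2, 5.2], 0.2]]'

```text
clock: 3.4
position: [0.5943, 0.118, 0.0879]
ee_rot: [[-0.0, 1.0, 0.002], [1.0, 0.0, -0.0], [-0.0, 0.002, -1.0]]
wrist_force: [1.0, -0.1, -0.1]
width: 0.058
```

```bash
python3 - <<'E'
from h import *
st=sense(); print(st["position"],st["width"],st["wrist_force"],st["clock"])
H=np.array([.592,.0345]); p=st["position"][:2]; R0=np.array(st["ee_rot"])
d=p-H; print(np.linalg.norm(d),np.degrees(np.arctan2(d[1],d[0])))
a0=np.arctan2(d[1],d[0])
for da in np.radians([7.5*i for i in range(1,11)]):
    q=H+.085*np.array([np.cos(a0+da),np.sin(a0+da)]); w=np.r_[q-p,0]
    print(round(-da,3),(R0.T@w*100).round(2), q)
E
```

```text
[0.59433836 0.11803228 0.0879476 ] 0.057972478671951995 [ 1.04668854 -0.07160543 -0.08149383] 3.4
0.08356499842138253 88.39651322180998
-0.131 [ 0.1  -1.11 -0.  ] [0.58326778 0.11905027]
-0.262 [-0.08 -2.2  -0.  ] [0.57230646 0.11718715]
-0.393 [-0.41 -3.27 -0.01] [0.5616821  0.11390923]
-0.524 [-0.88 -4.28 -0.01] [0.55157649 0.10927259]
-0.654 [-1.47 -5.22 -0.01] [0.54216254 0.10335657]
-0.785 [-2.18 -6.07 -0.01] [0.53360132 0.0962624 ]
-0.916 [-2.99 -6.83 -0.01] [0.52603932 0.08811146]
-1.047 [-3.9  -7.47 -0.02] [0.51960592 0.07904321]
-1.178 [-4.88 -7.99 -0.02] [0.51441121 0.06921281]
-1.309 [-5.92 -8.38 -0.02] [0.51054406 0.05878847]
```

>>> move_arm --series '[[[0, 0, 0], [0, -0.2, 0.3], 0.2], [[0, 0, 0], [0, -0.2, 0.3], 0.2], [[0, 0, 0], [0, -0.2, 0.3], 0.2], [[0, 0, 0], [0, -0.2, 0.3], 0.2], [[0, 0, 0], [0, -0.2, 0.3], 0.2], [[0, 0, 0], [0, -0.2, 0.3], 0.2], [[0, 0, 0], [0, -0.2, 0.3], 0.2]]'

```text
clock: 4.1
position: [0.5916, 0.118, 0.0837]
ee_rot: [[-0.0, 1.0, 0.0], [1.0, 0.0, -0.0], [-0.0, 0.0, -1.0]]
wrist_force: [-0.4, 0.3, -0.5]
width: 0.0175
```

```bash
python3 - <<'E'
from h import *
st=sense(); print(st["position"],st["width"],st["wrist_force"],st["clock"])
s=viewer.snapshot("wrist"); save(s,"w2.png")
E
```

```text
[0.5915666  0.11801644 0.08373898] 0.017501947963243267 [-0.40022254  0.30466155 -0.54774418] 4.1
```

View pics/w2.png

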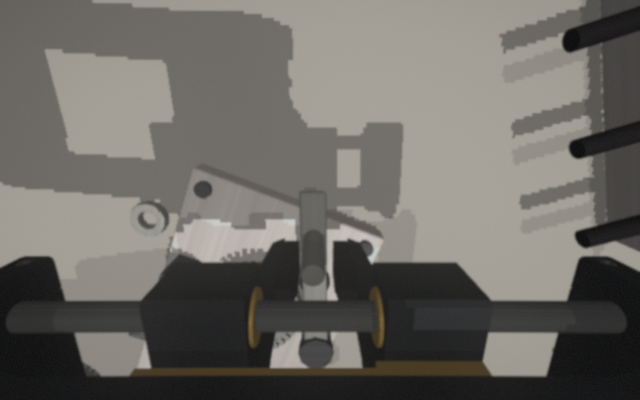

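The pin, with its top near (313,275), stands between the fingers. Sweeping now.

>>> move_arm --series '[[[0, 0, -0.122], [0.09, -1.03, 0], 0.2], [[0, 0, -0.244], [-0.1, -2.05, 0], 0.2], [[0, 0, -0.366], [-0.41, -3.04, 0], 0.2], [[0, 0, -0.489], [-0.85, -3.99, 0], 0.2], [[0, 0, -0.611], [-1.39, -4.88, 0], 0.2], [[0, 0, -0.733], [-2.04, -5.69, 0], 0.2], [[0, 0, -0.855], [-2.77, -6.41, 0], 0.2], [[0, 0, -0.855], [-2.77, -6.41, 0], 0.2]]'

```text
clock: 4.95
position: [0.527, 0.0899, 0.0838]
ee_rot: [[-0.755, 0.656, -0.0], [0.656, 0.755, -0.0], [-0.0, -0.0, -1.0]]
wrist_force: [-0.5, -0.6, 0.7]
width: 0.0177
```

```bash
python3 - <<'E'
from h import *
st=sense(); print(st["position"],st["width"],st["wrist_force"],st["clock"])
H=np.array([.592,.0345]); p=st["position"][:2]; R0=np.array(st["ee_rot"]);print(R0.round(3))
d=p-H;a0=np.arctan2(d[1],d[0]); print(np.linalg.norm(d),np.degrees(a0))
for a in np.radians([144,148,152,156,158.5,160,162]):
    q=H+.085*np.array([np.cos(a),np.sin(a)]); w=np.r_[q-p,0]
    print(np.degrees(a).round(1),(R0.T@w*100).round(2), q)
s=viewer.snapshot("wrist"); save(s,"w3.png")
s=viewer.snapshot("side"); save(s,"s3.png")
E
```

```text
[0.52695074 0.08990323 0.08383013] 0.017664888591371778 [-0.48954734 -0.63232991  0.67923596] 4.95
[[-0.755  0.656 -0.   ]
 [ 0.656  0.755 -0.   ]
 [-0.    -0.    -1.   ]]
0.08544544443608058 139.57856598179933
144.0 [-0.08 -0.65  0.  ] [0.52323356 0.08446175]
148.0 [-0.15 -1.24  0.  ] [0.51991591 0.07954314]
152.0 [-0.26 -1.83  0.  ] [0.51694945 0.07440508]
156.0 [-0.41 -2.4   0.  ] [0.51434864 0.06907261]
158.5 [-0.53 -2.75  0.  ] [0.51291451 0.0656526 ]
160.0 [-0.61 -2.96  0.  ] [0.51212613 0.06357171]
162.0 [-0.72 -3.24  0.  ] [0.5111602  0.06076644]
```

View pics/w3.png

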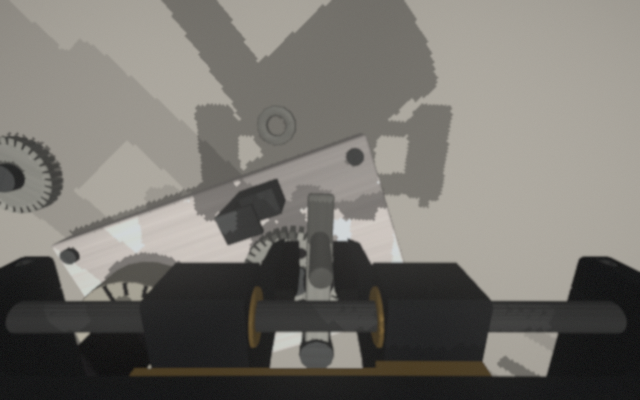

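View pics/s3.png

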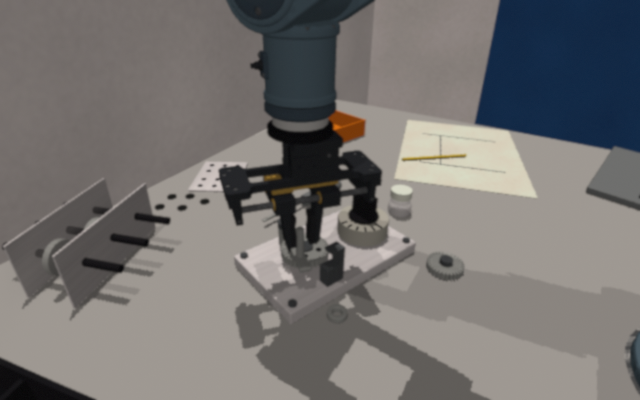

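>>> move_arm --series '[[[0, 0, -0.08], [-0.08, -0.65, 0], 0.2], [[0, 0, -0.15], [-0.15, -1.24, 0], 0.2], [[0, 0, -0.22], [-0.26, -1.83, 0], 0.2], [[0, 0, -0.28], [-0.41, -2.4, 0], 0.2], [[0, 0, -0.33], [-0.53, -2.75, 0], 0.2], [[0, 0, -0.33], [-0.53, -2.75, 0], 0.2], [[0, 0, -0.33], [-0.53, -2.75, 0], 0.2]]'

```text
clock: 5.75
position: [0.5137, 0.0662, 0.0837]
ee_rot: [[-0.925, 0.379, 0.0], [0.379, 0.925, -0.0], [-0.0, -0.0, -1.0]]
wrist_force: [-1.0, 0.4, 0.1]
width: 0.0178
```

>>> move_arm --series '[[[0, 0, 0], [0, -0.1, 0], 0.2], [[0, 0, 0], [0, -0.2, 0], 0.2], [[0, 0, 0], [0, -0.3, 0], 0.2], [[0, 0, 0], [0, -0.4, 0], 0.2], [[0, 0, 0], [0, -0.4, 0], 0.2]]'

```text
clock: 6.25
position: [0.5118, 0.0624, 0.0837]
ee_rot: [[-0.926, 0.377, -0.0], [0.377, 0.926, 0.0], [0.0, 0.0, -1.0]]
wrist_force: [0.4, 1.9, -0.2]
width: 0.0176
```

>>> move_arm --series '[[[0, 0, 0], [0, -0.1, 0], 0.2], [[0, 0, 0], [0, -0.2, 0], 0.2], [[0, 0, 0], [0, -0.3, 0], 0.2], [[0, 0, 0], [0, -0.3, 0], 0.2]]'

```text
clock: 6.65
position: [0.5117, 0.062, 0.0838]
ee_rot: [[-0.926, 0.377, 0.003], [0.377, 0.926, 0.004], [-0.001, 0.005, -1.0]]
wrist_force: [5.9, 13.7, -3.2]
width: 0.0174
```

```bash
python3 - <<'E'
from h import *
st=sense(); print(st["position"],st["width"],st["wrist_force"],st["clock"])
s=viewer.snapshot("wrist"); save(s,"w4.png")
s=viewer.snapshot("side"); save(s,"s4.png")
cv2.imwrite("pics/s4.png",cv2.resize(s["frame"][180:330,220:440,::-1],None,fx=3,fy=3,interpolation=2))
E
```

```text
[0.5116536  0.06201123 0.08378631] 0.017447080514985745 [ 5.88934164 13.6978424  -3.18295289] 6.65
```

View pics/w4.png

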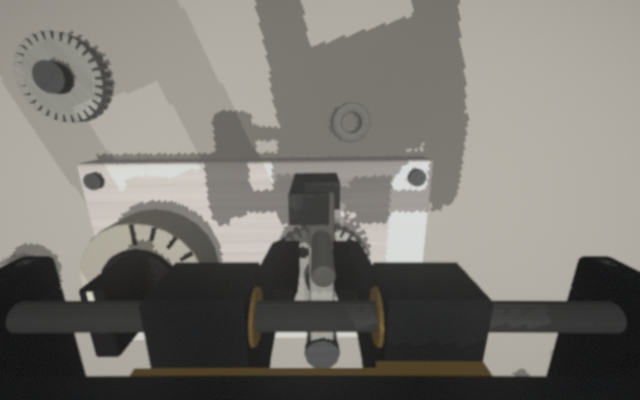

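View pics/s4.png

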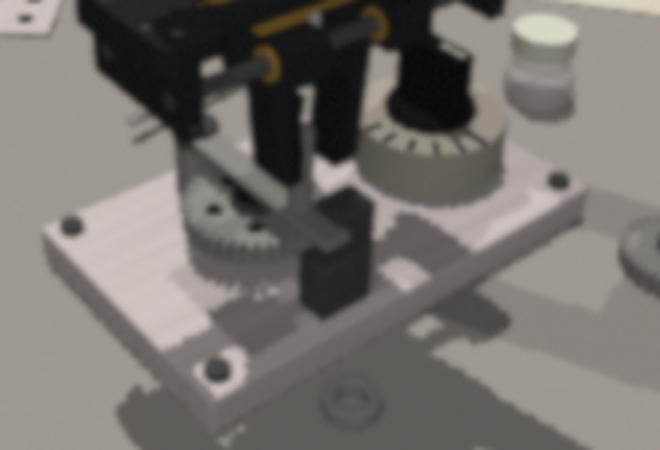

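A 14 N reaction met the push. The strap tip sits in the catch slot (wrist ~(320,205), under the lip) and its direction works out to about 159°, against 158.5° expected for home. I'll back off, rise and move over the knob.

>>> move_arm --series '[[[0, 0, 0], [0, 0.3, 0], 0.2], [[0, 0, 0], [0, 0.5, 0], 0.4], [[0, 0, 0], [0, 0.5, 0], 0.4], [[0, 0, 0], [0, 0.5, 0], 0.5], [[0, 0, 0], [0, 0.5, -3], 0.6], [[0, 0, 0], [0, 0.5, -6], 1], [[0, 0, 0], [-1, -3, -8], 1], [[0, 0, 0], [-2.5, -7, -8], 1], [[0, 0, 0], [-3.75, -11.3, -8], 1], [[0, 0, 0], [-3.75, -11.3, -8], 1]]'

```text
clock: 7.75
position: [0.5028, -0.064, 0.1643]
ee_rot: [[-0.924, 0.381, 0.001], [0.381, 0.924, -0.002], [-0.002, -0.002, -1.0]]
wrist_force: [-0.8, -0.1, -0.0]
width: 0.0872
```

```bash
cat > k.py <<'E'
from h import *
st=sense(); print(st["position"],st["width"],st["wrist_force"],st["clock"]); print(st["ee_rot"].round(3))
Z={"dial":.05,"knob_grip":.08,"keeper_pin":.086,"keeper_hinge":.086,"catch":.076,"fixture":0}
for n in ["wrist","side","scene"]:
    s=viewer.snapshot(n); save(s,n+"5.png")
    for t,z in Z.items():
        for r in spotter.place_of(s,t)[:1]:
            uv=np.array(r["xy"])*[640,400]; print(n,t,round(r["score"],2),uv.round(0),at_z(s,uv,z,st).round(4))
    cl=s["z_map"]; v,u=np.nonzero(cl>0)
    nn=cv2.undistortPoints(np.stack([u,v],1).astype(float)[:,None],K(s),np.array(s["dist_coeffs"],float))[:,0]
    P=pose(s,st); X=(P[:3,:3]@(np.c_[nn[:,0],-nn[:,1],-np.ones(len(nn))]*cl[v,u][:,None]).T).T+P[:3,3]
    for nm,c,r,lo,hi in [("pin",(.513,.065),.02,.085,.112),("knobtop",(.502,-.06),.032,.089,.099)]:
        Y=X[(np.hypot(X[:,0]-c[0],X[:,1]-c[1])<r)&(X[:,2]>lo)&(X[:,2]<hi)]
        if len(Y)>5:
            (c2,sz,a)=cv2.minAreaRect(Y[:,:2].astype(np.float32)*1000); print(n,nm,len(Y),Y.mean(0).round(4),c2,sz,a)
E
python3 k.py
```

```text
[ 0.50282812 -0.06401836  0.16425136] 0.08723229450791224 [-0.78329425 -0.09817656 -0.00761399] 7.75
[[-0.924  0.381  0.001]
 [ 0.381  0.924 -0.002]
 [-0.002 -0.002 -1.   ]]
wrist knob_grip 0.9 [320. 204.] [ 0.5036 -0.0601  0.08  ]
wrist keeper_pin 0.83 [481. 158.] [0.5142 0.0655 0.086 ]
wrist keeper_hinge 0.96 [465. 261.] [0.5938 0.0329 0.086 ]
wrist catch 0.65 [472. 125.] [0.4907 0.0688 0.076 ]
wrist fixture 0.92 [394. 178.] [0.5308 0.014  0.    ]
wrist pin 502 [0.5116 0.0633 0.1015] (512.812744140625, 65.08236694335938) (11.69410514831543, 11.493124008178711) 83.84740447998047
wrist knobtop 1009 [ 0.5004 -0.0588  0.0948] (501.37005615234375, -59.31856918334961) (13.422270774841309, 43.81629180908203) 68.61746978759766
side dial 0.56 [364. 217.] [ 0.4987 -0.0598  0.05  ]
side knob_grip 0.84 [367. 198.] [ 0.5001 -0.0723  0.08  ]
side keeper_pin 0.74 [317. 234.] [0.5159 0.0644 0.086 ]
side keeper_hinge 0.68 [280. 207.] [0.599  0.0318 0.086 ]
side catch 0.7 [337. 245.] [0.487  0.0605 0.076 ]
side fixture 0.79 [328. 255.] [5.316e-01 5.000e-04 0.000e+00]
side pin 146 [0.5098 0.0677 0.09
[... 155 characters left out ...]
54785156, -59.262413024902344) (14.249969482421875, 43.990997314453125) 68.07127380371094
scene dial 0.82 [289. 198.] [ 0.4992 -0.0619  0.05  ]
scene knob_grip 0.86 [292. 189.] [ 0.5056 -0.055   0.08  ]
scene keeper_pin 0.78 [354. 169.] [0.5105 0.0665 0.086 ]
scene keeper_hinge 0.58 [355. 210.] [0.5957 0.0267 0.086 ]
scene catch 0.79 [349. 166.] [0.491  0.0678 0.076 ]
scene fixture 0.61 [331. 212.] [0.5298 0.0133 0.    ]
scene pin 71 [0.514  0.0628 0.099 ] (512.2313232421875, 63.87132263183594) (11.721964836120605, 11.031495094299316) 61.72161102294922
scene knobtop 155 [ 0.5019 -0.0607  0.0932] (501.034912109375, -60.33794403076172) (13.662498474121094, 43.209224700927734) 66.27799224853516
```

View pics/wrist5.png

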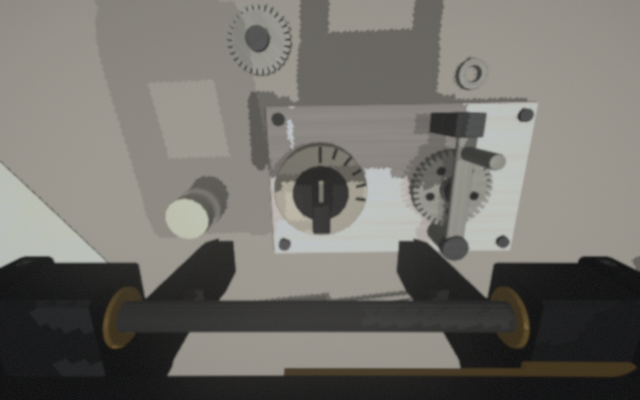

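View pics/side5.png

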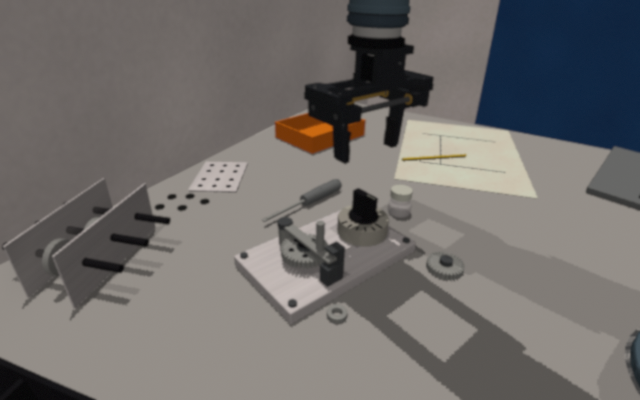

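The strap lies straight, with its tip in the catch at wrist ~(457,125), and the pin is clear. The knob is still at home. Now to let the arm settle and then align.

>>> move_arm --series '[[[0, 0, -0.013], [0, 0, 0], 1], [[0, 0, -0.013], [0, 0, 0], 1], [[0, 0, -0.013], [0, 0, 0], 1]]'

```text
clock: 9.1
position: [0.503, -0.0592, 0.1637]
ee_rot: [[-0.931, 0.364, -0.0], [0.364, 0.931, -0.0], [0.0, -0.0, -1.0]]
wrist_force: [-0.3, -0.7, 0.2]
width: 0.0883
```

>>> move_arm --series '[[[0, 0, 0], [0.2, -0.05, 3], 1], [[0, 0, 0], [0.2, -0.05, 6], 1], [[0, 0, 0], [0.2, -0.05, 8.5], 1], [[0, 0, 0], [0.2, -0.05, 9.8], 1], [[0, 0, 0], [0.2, -0.05, 10.1], 1], [[0, 0, 0], [0.2, -0.05, 10.1], 1], [[0, 0, 0], [0.2, -0.05, 10.1], 1]]' --force 40

```text
clock: 9.8
position: [0.5019, -0.0593, 0.0639]
ee_rot: [[-0.931, 0.364, 0.002], [0.364, 0.931, -0.001], [-0.002, 0.0, -1.0]]
wrist_force: [0.5, 0.6, -1.0]
width: 0.0876
```

>>> move_arm --series '[[[0, 0, 0], [0, 0, 0], 0.3], [[0, 0, 0], [0, 0, 0], 0.3], [[0, 0, 0], [0, 0, 0], 0.3], [[0, 0, 0], [0, 0, 0], 0.3], [[0, 0, 0], [0, 0, 0], 0.3], [[0, 0, 0], [0, 0, 0], 0.3], [[0, 0, 0], [0, 0, 0], 0.3], [[0, 0, 0], [0, 0, 0], 0.3]]'

```text
clock: 10.6
position: [0.5009, -0.0589, 0.0627]
ee_rot: [[-0.931, 0.364, -0.0], [0.364, 0.931, 0.0], [0.0, 0.0, -1.0]]
wrist_force: [0.2, -0.6, 0.2]
width: 0.0271
```

```bash
python3 - <<'E'
from h import *
st=sense(); print(st["position"],st["width"],st["wrist_force"],st["clock"])
s=viewer.snapshot("wrist"); save(s,"w6.png")
E
```

```text
[ 0.50086068 -0.05891053  0.0626522 ] 0.027126669801672627 [ 0.15118659 -0.56701447  0.15082879] 10.6
```

View pics/w6.png

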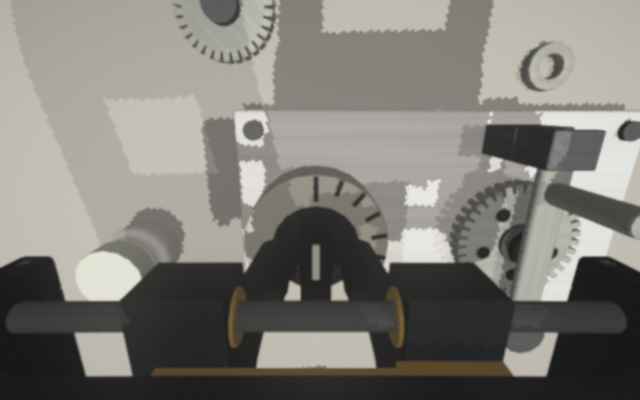

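The bar's white line at (315,262) sits centred between the fingers, and the strap is still in the catch at ~(535,150). Gripping.

>>> move_arm --series '[[[0, 0, 0], [0, 0, 0], 0], [[0, 0, 0], [0, 0, 0], 0], [[0, 0, 0], [0, 0, 0], 0], [[0, 0, 0], [0, 0, 0], 0], [[0, 0, 0], [0, 0, 0], 0]]' --force 40

```text
clock: 11.15
position: [0.5009, -0.059, 0.0627]
ee_rot: [[-0.931, 0.364, -0.0], [0.364, 0.931, -0.0], [0.0, -0.0, -1.0]]
wrist_force: [0.8, -0.2, -0.2]
width: 0.0138
```

>>> move_arm --series '[[[0, 0, 0.08], [0, 0, 0], 0], [[0, 0, 0.16], [0, 0, 0], 0], [[0, 0, 0.24], [0, 0, 0], 0], [[0, 0, 0.32], [0, 0, 0], 0], [[0, 0, 0.4], [0, 0, 0], 0], [[0, 0, 0.4], [0, 0, 0], 0], [[0, 0, 0.4], [0, 0, 0], 0]]'

```text
clock: 11.85
position: [0.5009, -0.059, 0.0627]
ee_rot: [[-0.718, 0.696, -0.0], [0.696, 0.718, -0.0], [-0.0, -0.0, -1.0]]
wrist_force: [-0.9, -1.0, -1.2]
width: 0.0136
```

```bash
cat > t.py <<'E'
from h import *
st=sense(); R=st["ee_rot"]; print(st["position"].round(4),"w",st["width"].round(4),"F",st["wrist_force"].round(1),"T",st["wrist_torque"].round(3),st["clock"].round(2),"turned",round(float(np.radians(68.6)-np.arctan2(R[1,1],R[0,1])),3))
E
python3 t.py
```

```text
Traceback (most recent call last):
  File "t.py", line 2, in <module>
    st=sense(); R=st["ee_rot"]; print(st["position"].round(4),"w",st["width"].round(4),"F",st["wrist_force"].round(1),"T",st["wrist_torque"].round(3),st["clock"].round(2),"turned",round(float(np.radians(68.6)-np.arctan2(R[1,1],R[0,1])),3))
                                                                  ^^^^^^^^^^^^^^^^^
AttributeError: 'float' object has no attribute 'round'
```

>>> move_arm --series '[[[0, 0, 0.06], [0, 0, 0], 0], [[0, 0, 0.12], [0, 0, 0], 0], [[0, 0, 0.12], [0, 0, 0], 0]]'

```text
clock: 12.15
position: [0.5009, -0.059, 0.0627]
ee_rot: [[-0.628, 0.778, -0.0], [0.778, 0.628, -0.0], [-0.0, -0.0, -1.0]]
wrist_force: [-0.2, -2.0, 0.7]
width: 0.0138
```

```bash
python3 t.py
```

```text
Traceback (most recent call last):
  File "t.py", line 2, in <module>
    st=sense(); R=st["ee_rot"]; print(st["position"].round(4),"w",st["width"].round(4),"F",st["wrist_force"].round(1),"T",st["wrist_torque"].round(3),st["clock"].round(2),"turned",round(float(np.radians(68.6)-np.arctan2(R[1,1],R[0,1])),3))
                                                                  ^^^^^^^^^^^^^^^^^
AttributeError: 'float' object has no attribute 'round'
```

>>> move_arm --series '[[[0, 0, 0.06], [0, 0, 0], 0], [[0, 0, 0.1], [0, 0, 0], 0], [[0, 0, 0.1], [0, 0, 0], 0]]'

```text
clock: 12.45
position: [0.5009, -0.059, 0.0627]
ee_rot: [[-0.548, 0.836, -0.0], [0.836, 0.548, -0.0], [-0.0, -0.0, -1.0]]
wrist_force: [-0.9, -1.4, -0.9]
width: 0.0137
```

```bash
python3 t.py
```

```text
Traceback (most recent call last):
  File "t.py", line 2, in <module>
    st=sense(); R=st["ee_rot"]; print(st["position"].round(4),"w",st["width"].round(4),"F",st["wrist_force"].round(1),"T",st["wrist_torque"].round(3),st["clock"].round(2),"turned",round(float(np.radians(68.6)-np.arctan2(R[1,1],R[0,1])),3))
                                                                  ^^^^^^^^^^^^^^^^^
AttributeError: 'float' object has no attribute 'round'
```

>>> move_arm --series '[[[0, 0, 0.06], [0, 0, 0], 0], [[0, 0, 0.1], [0, 0, 0], 0], [[0, 0, 0.1], [0, 0, 0], 0]]'

```text
clock: 12.75
position: [0.5009, -0.059, 0.0627]
ee_rot: [[-0.462, 0.887, -0.0], [0.887, 0.462, -0.0], [-0.0, -0.0, -1.0]]
wrist_force: [-0.4, -1.3, -0.7]
width: 0.0138
```

```bash
python3 t.py; python3 - <<'E'
from h import *
s=viewer.snapshot("wrist"); save(s,"w7.png")
E
```

```text
Traceback (most recent call last):
  File "t.py", line 2, in <module>
    st=sense(); R=st["ee_rot"]; print(st["position"].round(4),"w",st["width"].round(4),"F",st["wrist_force"].round(1),"T",st["wrist_torque"].round(3),st["clock"].round(2),"turned",round(float(np.radians(68.6)-np.arctan2(R[1,1],R[0,1])),3))
                                                                  ^^^^^^^^^^^^^^^^^
AttributeError: 'float' object has no attribute 'round'
```

View pics/w7.png

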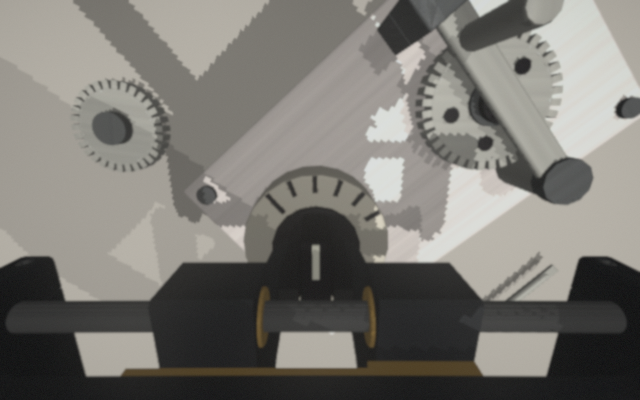

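The white line at (315,262) points at the second short mark, (315,184), so the knob is at stop 2 with no slip. I'll fix the readout, then continue in small steps while feeling the torque.

```bash
cat > t.py <<'E'
from h import *
st=sense(); R=np.array(st["ee_rot"]); r=lambda x:np.round(x,3)
print(r(st["position"]),"w",r(st["width"]),"F",r(st["wrist_force"]),"T",r(st["wrist_torque"]),"j6",r(st["effort"][5]),r(st["clock"]),"turned",r(np.radians(68.6)-np.arctan2(R[1,1],R[0,1])))
E
python3 t.py
```

```text
[ 0.501 -0.059  0.063] w 0.014 F [-0.701 -1.959 -0.173] T [-0.251  0.108  0.126] j6 0.255 12.8 turned 0.716
```

>>> move_arm --series '[[[0, 0, 0.05], [0, 0, 0], 0], [[0, 0, 0.1], [0, 0, 0], 0], [[0, 0, 0.1], [0, 0, 0], 0]]'

```text
clock: 13.1
position: [0.5009, -0.059, 0.0627]
ee_rot: [[-0.371, 0.929, 0.0], [0.929, 0.371, -0.0], [-0.0, -0.0, -1.0]]
wrist_force: [-0.6, -2.1, 0.2]
width: 0.0138
```

```bash
python3 t.py
```

```text
[ 0.501 -0.059  0.063] w 0.014 F [-0.571 -2.075  0.248] T [-0.26   0.104  0.124] j6 0.657 13.1 turned 0.817
```

>>> move_arm --series '[[[0, 0, 0.05], [0, 0, 0], 0], [[0, 0, 0.1], [0, 0, 0], 0], [[0, 0, 0.1], [0, 0, 0], 0]]'

```text
clock: 13.4
position: [0.5009, -0.059, 0.0627]
ee_rot: [[-0.276, 0.961, -0.0], [0.961, 0.276, -0.0], [-0.0, -0.0, -1.0]]
wrist_force: [-0.5, -1.5, -0.1]
width: 0.0138
```

```bash
python3 t.py
```

```text
[ 0.501 -0.059  0.063] w 0.014 F [-0.49  -1.514 -0.052] T [-0.367  0.072  0.018] j6 0.571 13.4 turned 0.917
```

>>> move_arm --series '[[[0, 0, 0.04], [0, 0, 0], 0], [[0, 0, 0.08], [0, 0, 0], 0], [[0, 0, 0.08], [0, 0, 0], 0]]'

```text
clock: 13.7
position: [0.5009, -0.059, 0.0627]
ee_rot: [[-0.199, 0.98, -0.0], [0.98, 0.199, -0.0], [-0.0, -0.0, -1.0]]
wrist_force: [-0.9, -2.8, -0.4]
width: 0.0137
```

```bash
python3 t.py
```

```text
[ 0.501 -0.059  0.063] w 0.014 F [-0.883 -2.825 -0.369] T [-0.348  0.11   0.032] j6 0.461 13.7 turned 0.997
```

>>> move_arm --series '[[[0, 0, 0.03], [0, 0, 0], 0], [[0, 0, 0.05], [0, 0, 0], 0], [[0, 0, 0.05], [0, 0, 0], 0]]'

```text
clock: 14.0
position: [0.5009, -0.059, 0.0627]
ee_rot: [[-0.149, 0.989, -0.0], [0.989, 0.149, -0.0], [-0.0, -0.0, -1.0]]
wrist_force: [-1.9, -2.2, -1.0]
width: 0.0135
```

```bash
python3 t.py; python3 - <<'E'
from h import *
s=viewer.snapshot("wrist"); save(s,"w8.png")
s=viewer.snapshot("scene"); cv2.imwrite("pics/s8.png",cv2.resize(s["frame"][100:330,180:480,::-1],None,fx=2.5,fy=2.5,interpolation=2))
E
```

```text
[ 0.501 -0.059  0.063] w 0.014 F [-1.879 -2.203 -1.025] T [-0.379  0.086  0.061] j6 0.28 14.0 turned 1.048
```

View pics/w8.png

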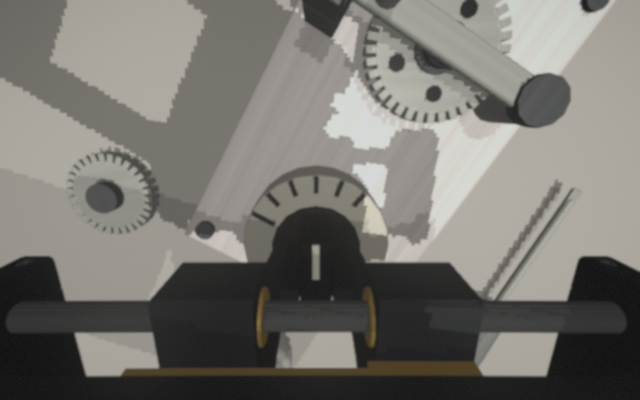

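View pics/s8.png

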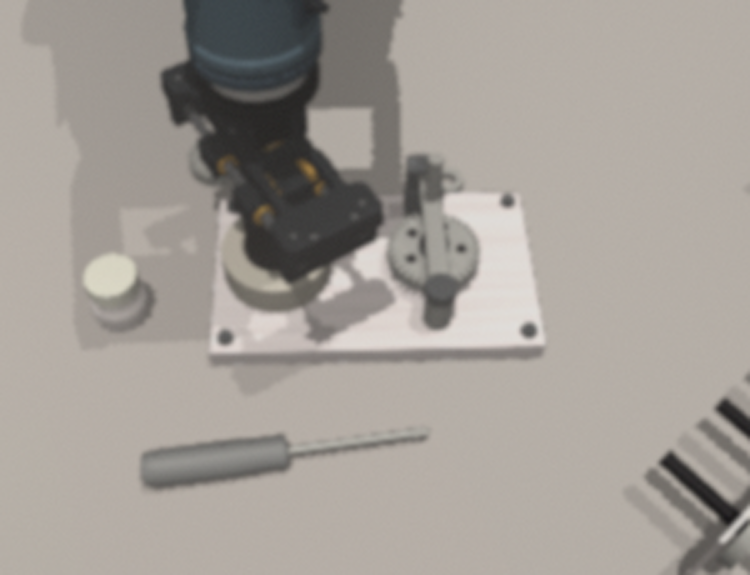

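```bash
python3 - <<'E'
import cv2
cv2.imwrite("pics/w8z.png",cv2.resize(cv2.imread("pics/w8.png")[150:300,220:410],None,fx=4,fy=4,interpolation=2)[:600])
E
```

```text
(no output)
```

View pics/w8z.png

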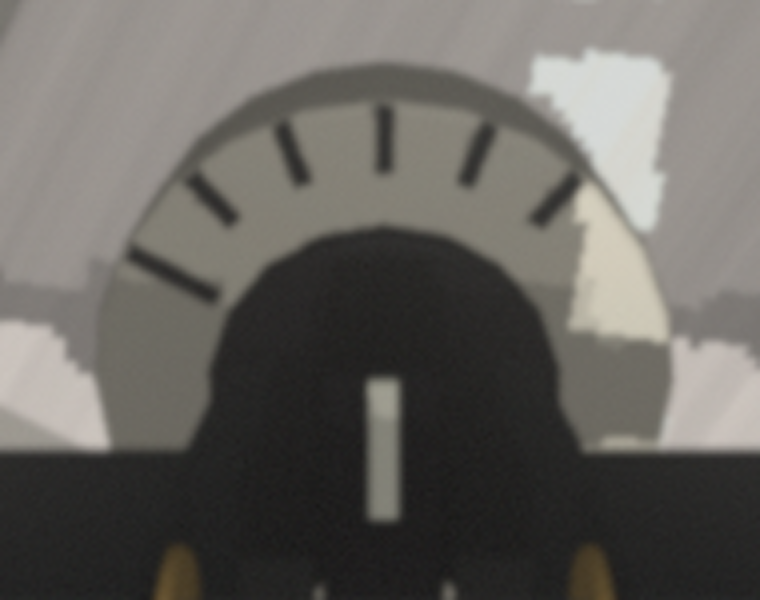

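>>> move_arm --series '[[[0, 0, 0], [0, 0, 0], 0], [[0, 0, 0], [0, 0, 0], 0], [[0, 0, 0], [0, 0, 0], 0], [[0, 0, 0], [0, 0, 0], 0], [[0, 0, 0], [0, 0, 0], 0]]'

```text
clock: 14.6
position: [0.5009, -0.059, 0.0627]
ee_rot: [[-0.148, 0.989, 0.0], [0.989, 0.148, -0.0], [-0.0, 0.0, -1.0]]
wrist_force: [-0.8, -2.4, -0.5]
width: 0.0137
```

```bash
python3 t.py
```

```text
[ 0.501 -0.059  0.063] w 0.014 F [-0.834 -2.395 -0.523] T [-0.488  0.077  0.109] j6 0.111 14.6 turned 1.049
```

The zoomed view shows the long home mark at (175,275), then stops 1, 2 and 3. The white line at (383,450) points straight at the third, (385,140). Torque dipped before it and is rising again, and the strap is still in its catch. Handing in.

```bash
python3 -c "
from cell import arm
print(arm.job_done())"; 
```

```text
the job is handed in; nothing more can be done
None
```

The keeper is home in its catch and the knob is held at the third stop. I handed the job in at about 14.6 s of the 54 s allowed. No verdict was reported.

- **Keeper:** I swept the handle pin round its arc with the fingers closed loosely about it until the catch's end stop pushed back with about 14 N. Afterwards the pin measured about 160° from its pivot, against 158.3° expected when closed. The last picture shows the strap still lying across the gear into the catch.
- **Knob:** I gripped the bar with 40 N and turned it clockwise to 1.049 rad; the third stop is at 1.047 rad. The white line points at the third short mark. The turning torque dipped to about 0.02 N m at 0.92 rad. It was rising again at the stop, reading 0.11 N m after a short hold, as described for a stop. Finger opening stayed at about 14 mm, so there was no sign of slip.
- **Loose parts:** The arm never came near them. They look unmoved in the pictures, but I did not measure their positions again at the end.
- **Checks that failed or disagreed:** My torque readout failed on a script error during the first 0.7 rad, so I confirmed the second stop by camera instead of by feel. The networks' point estimates varied by 5 to 15 mm between cameras, so I placed the pin and knob from the depth maps, which agreed to within about 3 mm.

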